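Clutch in and open the throttle to full ahead on a trawler's engine control

TASK

The nets are in: put the engine ahead and open her right up for the run home. With the fingertips push the upright black-knobbed control lever forward, away from you, until it drops into the first notch (clutch in, idling ahead), let it sit there for about a second while the gearbox takes up, then push it on out of that notch and all the way to the full-ahead stop, and leave it there. Only push it, never take the knob or shaft between the fingers, never draw it astern, and leave the sextant, dividers, hand bearing compass and canister where they are.

Things in the scene. Friction and masses are not known exactly. Their poses are not given: they have to be found in the camera images.
- throttle (a joint): angle of the engine control lever about its level axle, rad. 0 = neutral, upright; grows as the knob goes ahead (+x of control) and down. Sprung detent notches at 0, at 0.40 (first notch ahead) and -0.40 (astern). Full-ahead stop: hard end at 1.00 (57 degrees); astern end -0.6. Starts in the neutral notch. Outside the notches friction (2 to 4 N at the knob) keeps it where it is left.
- knob (a point): centre of the lever's black ball knob, 38 mm in diameter, 165 mm from the axle; upright it is 230 mm above the console. Its frame turns with the lever: z along the lever away from the axle, x to the side that leads when it goes ahead. Below it a steel shaft of 12 mm diameter, bare for about 85 mm between knob and housing.
- knob_at_notch (a point): fixed point where the knob's centre is with the lever in the first notch ahead. To get there the lever is pushed over a ridge between 0.15 and 0.25 rad, with about 8 N level at the knob (more if the finger rubs), and from about 0.3 rad drops in by itself. To leave it ahead takes the same push, over a bump near 0.55 rad, which then urges it on to about 0.65.
- knob_at_full (a point): fixed point where the knob's centre is with the lever hard on the full-ahead stop, about 154 mm above the console and 139 mm ahead of the axle.
- axle (a point): point on the lever's axle, in the middle of the housing, 65 mm above the console. The lever swings in the upright plane through this point that holds the x axis of control.
- control: engine control head, fixed on the console: flange 150 x 112 mm, grey housing 86 mm wide, its round top (radius 58 mm about the axle) 123 mm high, with a black slot; ticks: white neutral, green first notch, yellow astern notch, red full ahead; a steel stop pin at each slot end. Origin: centre of the flange's underside. x axis: ahead, the way to push (within 0.3 rad of the robot's x).
- drawer: chipped white plywood drawer pulled out of a low chart locker, fixed: drawer 300 x 320 mm, walls 80 mm high, 95 mm at the front panel, with a brass bar handle on its robot side; behind it the locker, 130 mm high, reaching 360 mm from the origin. Origin: centre of the drawer's underside; x axis points from the handle to the locker. It stands either left or right of the control head.
- sextant: aluminium sextant, about 200 x 185 mm and 80 mm high, lying loose in the drawer on its three legs. Origin: underside, middle of the frame. To be left alone.
- dividers: rusty steel chart dividers, 160 mm long, 11 mm high, lying loose in the drawer. Origin: underside, at mid-length. To be left alone.
- compass: yellow plastic hand bearing compass, a round puck of 76 mm diameter, 45 mm high with its prism, loose on the console ahead of the control head. Origin: centre of its underside. To be left alone.
- canister: brass screw-top canister with a knurled, dented lid, 43 mm in diameter and 49 mm high, loose on the console to the right of the control head. Origin: centre of its underside. To be left alone.
There are look-alikes about, which are no part of the job. What is shaped like the control but brown or purple is not meant.

How it is judged (in metres and radians):
On the way, in this order (a step that is already met when the one before it is completed fails the run):
1. the lever sits at rest in the first notch ahead (0.32 to 0.48 rad) for 0.5 s (value of joint throttle between 0.32 and 0.48 rad and velocity of joint throttle between -0.15 and 0.15 rad/s), for 0.5 s.
2. the lever has been pushed on to the full-ahead stop (within 0.05 rad of it) (value of joint throttle above 0.95 rad), for 0.1 s.
At the end, for the whole second after the job is handed in: the lever rests within 0.05 rad of the full-ahead stop, and the sextant, dividers, compass and canister are within 20 mm of where they were (value of joint throttle above 0.95 rad and velocity of joint throttle between -0.15 and 0.15 rad/s and distance of each of sextant, dividers, compass, canister from where it was at the start of the episode below 0.02 m); the robot touches nothing.
It fails at once if the knob or the shaft is taken between the fingers (the grasp point comes within 10 mm of the lever's middle plane, in line with the lever) (x of the grasp point in the frame of knob between -0.01 and 0.01 m and y of the grasp point in the frame of knob between -0.015 and 0.015 m and z of the grasp point in the frame of knob between -0.1 and 0.018 m).
It fails at once if the control is pushed with the arm or the gripper's body instead of the fingers (over 2 N) (contact force between the arm and control above 2 N).
It fails at once if the lever is drawn astern (beyond -0.25 rad) (value of joint throttle below -0.25 rad).
It fails at once if a bystander is disturbed (moved or lifted more than 20 mm) (distance of any of sextant, dividers, compass, canister from where it was at the start of the episode above 0.02 m).
It also fails if it takes over 48 s, if anything falls off the work surface, if the arm or the gripper's body presses on something with over 40 N, if the wrist force passes 120 N, or if a joint passes its speed limit or range.

ROBOT

A 6-joint arm with a two-finger parallel gripper is mounted at the origin on the work surface. World frame = base frame: x ahead of the robot, y to its left, z up, the work surface at z = 0. Lengths are in mm, angles in degrees, forces in N, time in s.
With the tool pointing down it reaches from about 350 to 850 mm from the base axis. Payload 8.1 kg.
Tool frame: the origin (TCP) lies at the very end of the fingers, on their centre line; the grasp point (between the pads) lies r.tcp_to_grasp behind it (r.tcp_to_grasp is the distance from the TCP to the grasp point, in mm); z points along the fingers, y is the line along which they close (so a half turn about z gives the same grasp; the last joint's range is limited). The gripper opens to 85 mm and grips with 20 to 120 N. Pads are 22 mm wide; open, the fingers measure 114 mm over their backs; the gripper's body (76 mm by 85 mm) begins 54 mm behind the grasp point. The pads swing forward as they close: fully open they stand 13 mm farther back than shut.
Start: joints at [-72.731, 7.471, 85.268, -0, 87.261, -4.893], TCP at [226.356, -555.669, 231.292] pointing down, gripper open.
Joint ranges: [-169.43, 169.43], [-51.17, 129.36], [1.28, 143.12], [-76.62, 256.62], [0, 156.53], [-152.29, 152.29]. Speed limits (degrees/s): [136.94, 136.94, 159.86, 180, 180, 180].

INTERFACE

Orientations are given as [roll, pitch, yaw] about the fixed x, y, z axes, in that order (R = Rz(yaw) Ry(pitch) Rx(roll)).
In Python, from bench import r gives the robot as it stands.
- The arm moves only by the shell command python3 -m handwheel 'ROWS' [OPENING] [FORCE]. ROWS is JSON, a list of rows, each a list of 4 numbers: the shift along the tool's x, y, z in m, then the turn about the tool's z in degrees. A call has 1 to 10 rows; each row shifts and turns the commanded pose from where the row before left it, along the tool's axes as they then stand; what a row does not reach is not made up. A row lasts 1/10 s, in which the tool goes at most 50 mm and 8.59 degrees, less where a joint would pass 70% of its speed; a pose out of reach is approached as far as the arm can. A call is refused whole if a number of a shift passes 0.05 or a number of a turn 8.59, either way. A call with a gripper value outside its range is refused whole. OPENING is the finger opening in m, from 0 to 0.0854, set as the call begins (- or left out, the last holds). The fingers move at their own pace and stop on an object; FORCE is the grip in N (left out, the last holds). Time passes only in rows, so rows that do not move let the fingers close. It gives the time, the measured TCP pose, the force, the opening and the grip force at its end, in the units of the state.
- r.sense(): the state, without advancing time (a new reading comes with each control period).
- r.snapshot(name): name is "scene" or "top" or "wrist"; returns the picture (480x640x3 uint8, red, green, blue); there is no depth.
- r.camera_params(name): a dict with "fx", "fy", "cx", "cy" (pixels), "R" (3x3) and "t" (3): a world point X has camera coordinates R X + t; the wrist camera has in their place "mount" (4x4, takes a point from camera to tool coordinates, whose origin is the TCP and whose axes are the flange's). Camera axes: x right, y down, z forward; pixel columns grow to the right and rows downward; lengths in mm; the calibration is good to about 2 mm. A picture is of the moment at which its call begins: read the wrist's pose just before it. camera_params takes no time and is no camera call.
- r.hand_in(): hands the job in; it is judged then, once.
The state is a dict: "time": time; "joint_pos": joint angles; "qd": joint speeds; "joint_efforts": joint torques, N m; "tool_pos": TCP position; "tcp_rot": TCP orientation; "ft_force": force on the tool from outside, world axes, zero at the start; "wrist_torque": the same for the moment, N m; "finger_gap": finger opening in mm; "grip_force": force on a finger pad.
Only numpy, scipy, OpenCV 4.12 (cv2) and the standard library are available. Lean on these libraries where they do the work, as an engineer would, in place of code of your own. Each camera call takes 0.05 s, during which the arm holds its last target. There are 200 camera calls.

## Working session

There is one attempt and no reset: what is moved stays moved. The work goes in short steps, Python scripts to look and compute and a shell command to move; the robot and the scene stay as the last step left them, time stands still between calls to the robot, and variables do not carry over. Pictures are saved under pics/ and viewed, at most 10 in all, crops included, and the job is handed in when it is done.

```bash
mkdir -p pics; ls
python3 - <<'E'
from bench import r
import cv2,numpy as np
for n in("scene","top"):
    im=r.snapshot(n); cv2.imwrite(f"pics/{n}.png",im[:,:,::-1]); p=r.camera_params(n); print(n,p["fx"],p["fy"],p["cx"],p["cy"],np.round(p["R"],4).tolist(),np.round(p["t"],1).tolist())
s=r.sense();print(s["time"],s["tool_pos"],s["tcp_rot"],r.tcp_to_grasp)
E
```

```text
pics
scene 510.7166483766731 510.7166483766731 318.51321197946606 241.46259686376033 [[0.1824, 0.9832, -0.0078], [0.7913, -0.1515, -0.5924], [-0.5836, 0.1019, -0.8056]] [-137.1, -299.6, 1535.0]
top 518.8651233068085 518.8651233068085 317.2828451367077 235.8858346098657 [[-0.0149, -0.9999, 0.0011], [-0.9946, 0.0147, -0.1031], [0.1031, -0.0026, -0.9947]] [38.4, 546.1, 1406.3]
0.1 [ 226.19314794 -555.19756579  230.3516961 ] [-1.79904232e+02 -4.83625065e-03  2.21612411e+01] 18.700000000000003
```

View pics/scene.png

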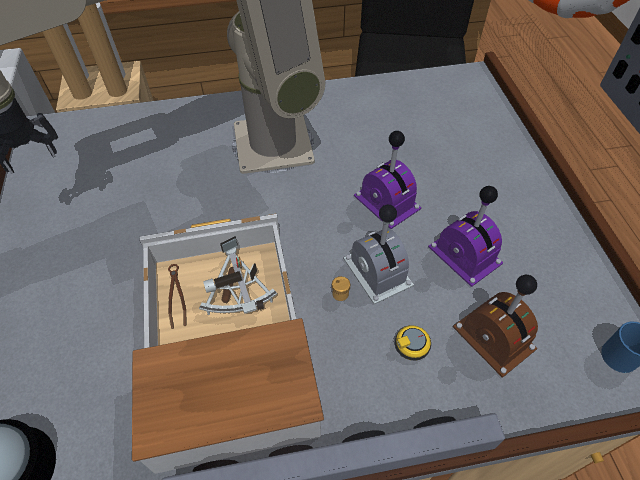

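View pics/top.png

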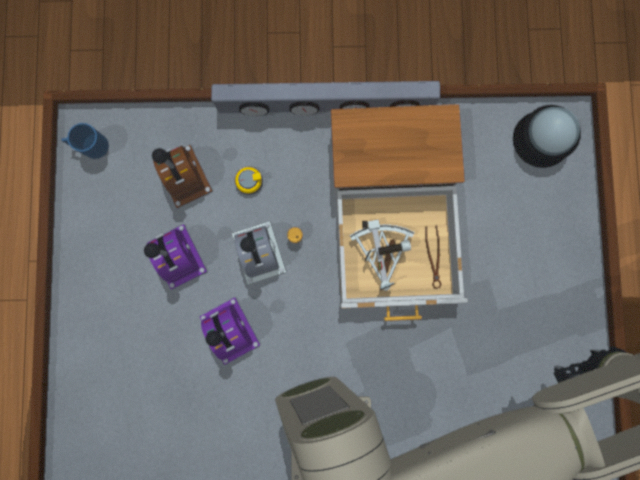

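The scene shows four lever controls: grey (380,265 in scene; 258,252 in top), purple (390,190) and (468,245), and brown (500,330). The grey one fits, because the task rules out brown and purple. It also has the compass ahead of it at (412,342) and the canister beside it at (341,288). I'll confirm in one crop.

Run:
```python
import cv2,numpy as np
a=cv2.imread("pics/scene.png")[195:315,335:435]; b=cv2.imread("pics/top.png")[205:305,215:315]
a=cv2.resize(a,(400,480),interpolation=cv2.INTER_CUBIC); b=cv2.resize(b,(400,400),interpolation=cv2.INTER_CUBIC)
b=cv2.copyMakeBorder(b,0,80,0,0,0)
cv2.imwrite("pics/crop.png",np.hstack([a,b]))
```

```text
(no output)
```

View pics/crop.png

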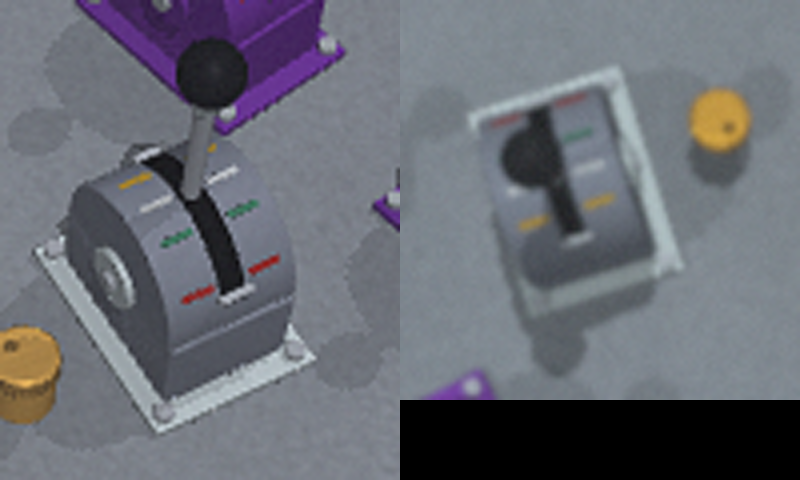

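The crop shows the grey housing with red (full ahead) ticks on the side away from the robot. The knob is at scene (388,213) and top (248,244), and the flange corners in top are (232.5,234), (269.5,222), (286,271) and (248,284.5).

```bash
cat > h.py <<'E'
from bench import r
import numpy as np
def ray(n,u,v):
    p=r.camera_params(n);R=np.array(p["R"]);t=np.array(p["t"])
    d=R.T@np.array([(u-p["cx"])/p["fx"],(v-p["cy"])/p["fy"],1]);return -R.T@t,d/np.linalg.norm(d)
def plane(n,u,v,z):
    o,d=ray(n,u,v);return o+d*(z-o[2])/d[2]
def tri(a,b):
    A=np.zeros((3,3));c=np.zeros(3)
    for o,d in(a,b):
        P=np.eye(3)-np.outer(d,d);A+=P;c+=P@o
    return np.linalg.solve(A,c)
E
python3 - <<'E'
from h import *
np.set_printoptions(precision=1,suppress=True)
print("knob",tri(ray("scene",388,213.2),ray("top",248,244.2)),plane("scene",388,213.2,230),plane("top",248,244.2,230))
def C(n,L,z=8):
    c=np.array([plane(n,*q,z) for q in L]);return c
c=C("top",[(232.5,233.7),(269.5,222),(285.7,271.2),(248.2,284.5)])
print(c,c.mean(0)); 
for a,b in((3,0),(2,1)): print(np.degrees(np.arctan2(*(c[b]-c[a])[1::-1])),np.linalg.norm(c[a]-c[b]))
d=c[0]-c[1];print("side",np.degrees(np.arctan2(-d[0],d[1])),np.linalg.norm(d))
# scene: far-right corner, far-left, near-left
s=C("scene",[(335+315/4,195+358/4),(335+160/4,195+432/4),(335+35/4,195+250/4)]);print(s)
print((s[0]+s[2])/2, np.degrees(np.arctan2(*(s[1]-s[2])[1::-1])))
print("canister",plane("top",295,234,49),"compass",plane("top",248.5,180.5,40))
E
```

```text
knob [508.8 195.9 224.5] [513.1 194.1 230. ] [508.3 195.2 230. ]
[[558.4 267.9   8. ]
 [589.9 164.    8. ]
 [451.2 119.6   8. ]
 [415.9 224.    8. ]] [503.8 193.9   8. ]
17.102694631707926 149.12169470525163
17.722938394976893 145.6747472407039
side 16.88750484670086 108.61068646926505
[[566.2 266.8   8. ]
 [598.  163.1   8. ]
 [457.8 118.5   8. ]]
[512.  192.7   8. ] 17.63697607826205
canister [550.5  91.   49. ] compass [702.6 218.7  40. ]
```

```bash
python3 -m handwheel '[[0,0,0,5],[0.0266,-0.0395,0,0],[0.0266,-0.0395,0,0],[0.0266,-0.0395,0,0],[0.0266,-0.0395,0,0],[0.0266,-0.0395,0,0],[0.0266,-0.0395,0,0],[0.0266,-0.0395,0,0],[0.0266,-0.0395,0,0]]' 0
```

```text
time: 1.0
tool_pos: [336.3, -189.1, 231.0]
tcp_rot: [-180.0, -0.0, 17.1]
ft_force: [0.3, 0.1, 0.6]
finger_gap: -0.0
grip_force: 0.0
```

```bash
python3 -m handwheel '[[0.0266,-0.0395,0,0],[0.0266,-0.0395,0,0],[0.0266,-0.0395,0,0],[0.0266,-0.0395,0,0],[0.0266,-0.0395,0,0],[0.0266,-0.0395,0,0],[0.0266,-0.0395,0,0],[0.0266,-0.0395,0,0],[0,0,0,0]]'
python3 - <<'E'
from bench import r
import cv2,numpy as np
s=r.sense();print(s["time"],s["tool_pos"],s["tcp_rot"],s["ft_force"],s["finger_gap"])
a=r.snapshot("scene")[:,:,::-1];b=r.snapshot("wrist")[:,:,::-1]
a=cv2.resize(a[150:350,280:480],(400,400));b=cv2.resize(b,(400,300));b=cv2.copyMakeBorder(b,0,100,0,0,0)
cv2.imwrite("pics/s2.png",np.hstack([a,b]))
p=r.camera_params("wrist");print(p["fx"],p["cx"],p["cy"],np.round(p["mount"],3).tolist())
E
```

```text
time: 1.9
tool_pos: [446.4, 178.5, 230.2]
tcp_rot: [-179.9, 0.1, 17.5]
ft_force: [0.3, -0.9, -0.1]
finger_gap: -0.0
grip_force: 0.0
1.9 [446.35907096 178.48467752 230.15755403] [-1.79897302e+02  7.86615068e-02  1.74538961e+01] [ 0.32562508 -0.94207337 -0.10451123] -0.019995103948484118
404.2646856341827 322.0973924251631 245.24642098257277 [[-0.0, -0.956, -0.293, 75.498], [1.0, -0.001, 0.0, -0.38], [-0.001, -0.293, 0.956, -143.297], [0.0, 0.0, 0.0, 1.0]]
```

View pics/s2.png

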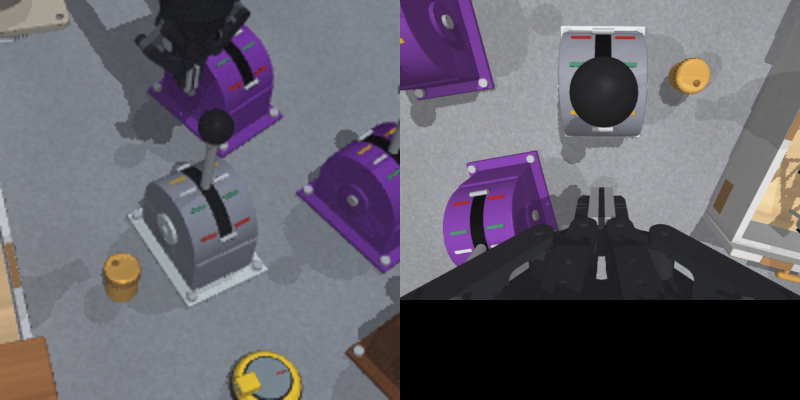

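The fingers line up with the knob, which is at about (326,147) in full wrist pixels. It is about 67 mm ahead of the TCP and 1 mm off sideways, so contact should come after about 37 mm.

```bash
python3 -m handwheel '[[0,0,0.015,0],[0.015,0,0,0],[0.012,0,0,0],[0.004,0,0,0],[0.004,0,0,0],[0.004,0,0,0],[0,0,0,0]]'
```

```text
time: 2.7
tool_pos: [483.3, 184.3, 216.0]
tcp_rot: [180.0, 0.1, 17.1]
ft_force: [-2.9, -2.6, -0.3]
finger_gap: -0.0
grip_force: 1.8
```

```bash
python3 -m handwheel '[[0.005,0,0,0],[0.005,0,0,0],[0.005,0,0.001,0],[0.005,0,0.001,0],[0.005,0,0.001,0],[0.005,0,0.001,0],[0,0,0,0]]'; python3 -m handwheel '[[0.004,0,0.001,0],[0.004,0,0.001,0],[0.004,0,0.001,0],[0,0,0,0]]'
```

```text
time: 3.4
tool_pos: [512.8, 194.3, 212.1]
tcp_rot: [-180.0, -0.0, 17.2]
ft_force: [-1.5, 0.1, -0.6]
finger_gap: 0.5
grip_force: 0.3
time: 3.8
tool_pos: [524.6, 197.8, 209.0]
tcp_rot: [180.0, -0.0, 17.2]
ft_force: [0.7, -0.4, -0.4]
finger_gap: -0.1
grip_force: 0.0
```

```bash
python3 -m handwheel '[[0,0,0,0],[0,0,0,0],[0,0,0,0],[0,0,0,0],[0,0,0,0],[0,0,0,0],[0,0,0,0]]'
python3 - <<'E'
from bench import r
import cv2,numpy as np
a=r.snapshot("scene")[:,:,::-1];b=r.snapshot("wrist")[:,:,::-1]
a=cv2.resize(a[150:350,280:480],(400,400));b=cv2.resize(b,(400,300));b=cv2.copyMakeBorder(b,0,100,0,0,0)
cv2.imwrite("pics/s3.png",np.hstack([a,b]))
E
```

```text
time: 4.5
tool_pos: [523.9, 197.7, 209.4]
tcp_rot: [-180.0, -0.0, 17.2]
ft_force: [-0.5, 0.2, 0.1]
finger_gap: -0.1
grip_force: 0.0
```

View pics/s3.png

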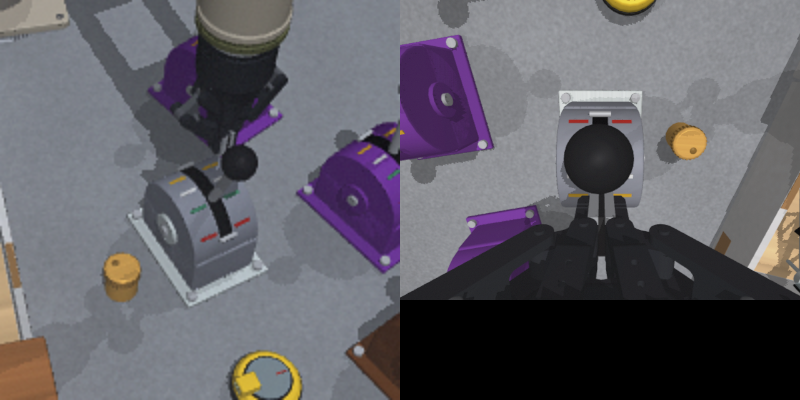

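```bash
cat > ang.py <<'E'
from h import *
from scipy.optimize import least_squares
import sys
u,v=map(float,sys.argv[1:3])
# bias of scene camera from neutral knob pixel
p=r.camera_params("scene");R=np.array(p["R"]);t=np.array(p["t"])
def proj(X):
    c=R@X+t;return np.array([p["fx"]*c[0]/c[2]+p["cx"],p["fy"]*c[1]/c[2]+p["cy"]])
e=np.array([np.cos(.3),np.sin(.3),0])
K=lambda th:np.array([509,194.5,65])+165*np.sin(th)*e+np.array([0,0,165*np.cos(th)])
off=np.array([388,213.2])-proj(K(0))
f=lambda x:proj(K(x[0]))+off-[u,v]
s=least_squares(f,[.4]);print(off,s.x,s.fun)
E
python3 ang.py 400 231
```

```text
[0.326358   1.51054909] [0.29150457] [-0.00959015  0.00557203]
```

The lever is at about 0.29 rad, just short of the notch. I'll push on a few mm and let it sit.

```bash
python3 -m handwheel '[[0.003,0,0.001,0],[0.003,0,0.001,0],[0.003,0,0.001,0],[0,0,0,0],[0,0,0,0]]'; python3 -m handwheel '[[0.002,0,0,0],[0.002,0,0,0],[0,0,0,0],[0,0,0,0],[0,0,0,0],[0,0,0,0],[0,0,0,0],[0,0,0,0],[0,0,0,0],[0,0,0,0]]'
python3 - <<'E'
from bench import r
import cv2,numpy as np
a=r.snapshot("scene")[:,:,::-1];b=r.snapshot("wrist")[:,:,::-1]
a=cv2.resize(a[180:300,340:460],(480,480));b=cv2.resize(b[100:500,100:540],(320,291));b=cv2.copyMakeBorder(b,0,189,0,0,0)
cv2.imwrite("pics/s4.png",np.hstack([a,b]))
E
```

```text
time: 5.1
tool_pos: [532.6, 200.4, 206.1]
tcp_rot: [-180.0, 0.0, 17.2]
ft_force: [-0.1, -0.0, 0.3]
finger_gap: 0.1
grip_force: 0.0
time: 6.1
tool_pos: [536.3, 201.5, 206.3]
tcp_rot: [-180.0, -0.0, 17.2]
ft_force: [-0.4, 0.3, 0.7]
finger_gap: -0.0
grip_force: 0.0
```

View pics/s4.png

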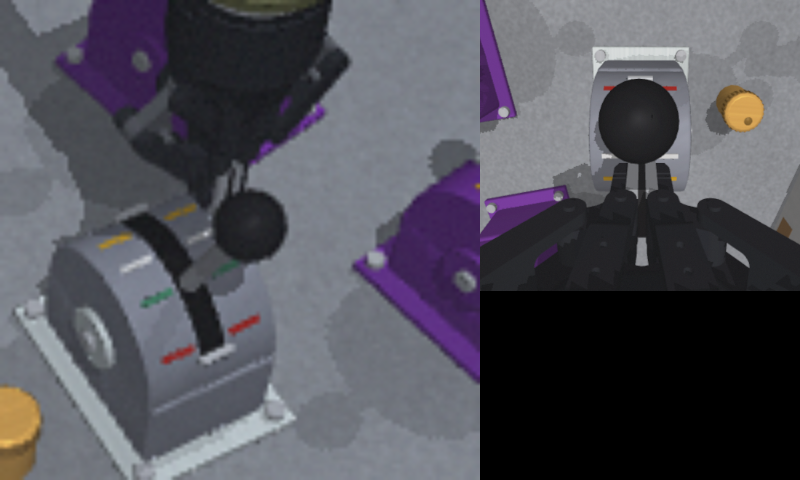

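The ball is at scene (402.5,236) with the shaft level with the green ticks.

```bash
python3 ang.py 402.5 236.3; python3 -m handwheel '[[0,0,0,0],[0,0,0,0],[0,0,0,0],[0,0,0,0]]'
```

```text
[0.326358   1.51054909] [0.36564052] [ 0.3481634  -0.18761411]
time: 6.6
tool_pos: [536.4, 201.5, 206.3]
tcp_rot: [180.0, -0.0, 17.2]
ft_force: [-0.1, -0.3, 0.7]
finger_gap: 0.1
grip_force: 0.0
```

```bash
python3 -m handwheel '[[0.006,0,0.002,0],[0.006,0,0.002,0],[0.006,0,0.002,0],[0.006,0,0.002,0],[0.006,0,0.003,0],[0.006,0,0.003,0],[0.006,0,0.003,0],[0,0,0,0]]'; python3 -m handwheel '[[0.006,0,0.004,0],[0.006,0,0.005,0],[0.006,0,0.005,0],[0,0,0,0]]';  python3 -m handwheel '[[0.005,0,0.004,0],[0.005,0,0.005,0],[0.0,0,0,0]]'
```

```text
time: 7.4
tool_pos: [577.4, 214.1, 188.8]
tcp_rot: [180.0, -0.0, 17.2]
ft_force: [-0.3, 0.4, -0.5]
finger_gap: -0.0
grip_force: 0.0
time: 7.8
tool_pos: [594.1, 219.3, 174.3]
tcp_rot: [-180.0, 0.0, 17.2]
ft_force: [-0.9, -0.5, 0.8]
finger_gap: 0.1
grip_force: 0.0
time: 8.1
tool_pos: [603.4, 222.2, 165.2]
tcp_rot: [-180.0, 0.0, 17.2]
ft_force: [-0.6, -0.2, -0.3]
finger_gap: -0.1
grip_force: 0.0
```

```bash
python3 -m handwheel '[[0.004,0,0.005,0],[0.004,0,0.005,0],[0.003,0,0.003,0],[0,0,0,0]]'; python3 -m handwheel '[[0.003,0,0,0],[0.002,0,0.001,0],[0,0,0,0]]'
python3 - <<'E'
from bench import r
import cv2,numpy as np
a=r.snapshot("scene")[:,:,::-1];b=r.snapshot("wrist")[:,:,::-1]
a=cv2.resize(a[180:300,340:460],(480,480));b=cv2.resize(b[100:500,100:540],(320,291));b=cv2.copyMakeBorder(b,0,189,0,0,0)
cv2.imwrite("pics/s5.png",np.hstack([a,b]))
E
```

```text
time: 8.5
tool_pos: [611.7, 225.0, 153.8]
tcp_rot: [-180.0, 0.3, 17.2]
ft_force: [-17.4, -5.5, 13.4]
finger_gap: 0.1
grip_force: 10.1
time: 8.8
tool_pos: [612.4, 225.2, 153.4]
tcp_rot: [180.0, 0.8, 17.2]
ft_force: [-43.9, -13.8, 31.2]
finger_gap: 0.1
grip_force: 24.5
```

View pics/s5.png

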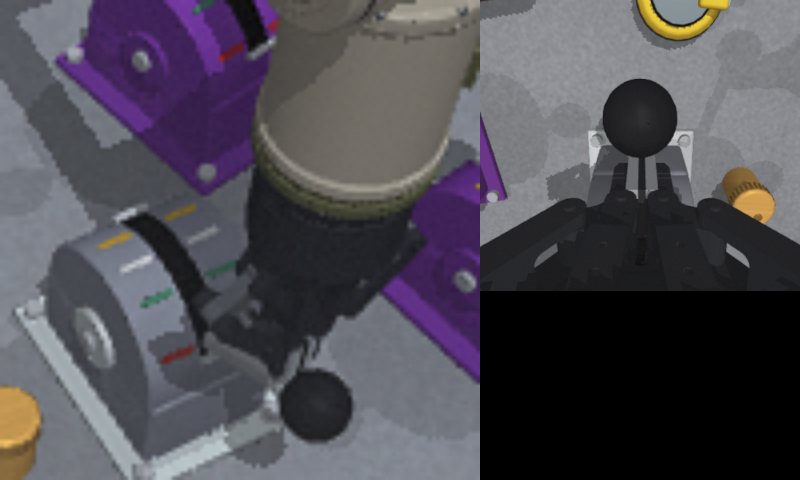

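Pushing now gives about 55 N with no further travel, and the ball is at scene (419,281), so the lever is against the stop. I'll back off and check the angle.

```bash
python3 ang.py 419 281.2; python3 -m handwheel '[[-0.005,0,-0.001,0],[-0.006,0,-0.004,0],[-0.01,0,-0.01,0],[-0.02,0,-0.03,0],[-0.02,0,-0.04,0],[-0.03,0,-0.04,0],[-0.03,0,-0.04,0],[-0.03,0,-0.02,0],[0,0,0,0]]'
python3 - <<'E'
from bench import r
import cv2,numpy as np
a=r.snapshot("scene")[:,:,::-1];b=r.snapshot("top")[:,:,::-1]
a=cv2.resize(a[180:360,320:460],(373,480));b=cv2.resize(b[150:310,210:340],(390,480))
cv2.imwrite("pics/s6.png",np.hstack([a,b]))
E
```

```text
[0.326358   1.51054909] [0.9844138] [ 0.93146381 -0.20464036]
time: 9.8
tool_pos: [474.3, 182.4, 343.3]
tcp_rot: [180.0, -0.6, 17.2]
ft_force: [0.1, 0.1, 0.6]
finger_gap: -0.2
grip_force: 0.0
```

View pics/s6.png

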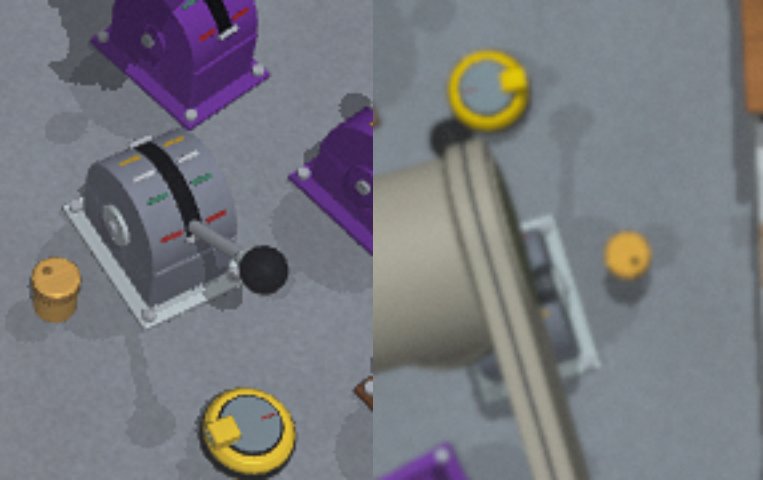

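After backing off, the knob is at scene (418.8,281), the same place as when pressed against the stop. The shaft is at the red ticks, and the compass and canister haven't moved.

```bash
python3 -c "
from bench import r
print(r.hand_in())"
```

```text
the job is handed in; nothing more can be done
None
```

The lever was pushed into the first notch, sat there for over a second, was pushed on to the full-ahead stop and left there, and the job is handed in; no verdict came back, but the last pictures showed the knob at the stop, the fingers clear, and the compass and canister unmoved.

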